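# Hang the blue-bottle carrier on the filling conveyor

### The arm

A 7-joint arm with a two-finger parallel gripper is mounted at the origin on the work surface. World frame = base frame: x ahead of the robot, y to its left, z up, the work surface at z = 0. Lengths are in m, angles in rad, forces in N, time in s.
With the tool pointing down it reaches from about 0.4 to 0.85 m from the base axis. Payload 10.4 kg.
Tool frame: the origin (TCP) lies at the very end of the fingers, on their centre line; the grasp point (between the pads) lies 19 mm behind it (manip.grip_depth is the distance from the TCP to the grasp point, in m); z points along the fingers, y is the direction in which the jaws open and shut (so a half turn about z gives the same grasp; the last joint's range is limited). The gripper opens to 85 mm and grips with 20 to 120 N. Pads are 22 mm wide; open, the fingers measure 114 mm over their backs; the gripper's body (76 mm by 85 mm) begins 54 mm behind the grasp point. The pads swing forward as they close: fully open they stand 13 mm farther back than shut.
Start: joints at [-1.263, 0.332, -0.065, 1.46, 0.022, 1.35, -0.088], TCP at [0.203, 0.591, 0.231] pointing down, gripper open.
Joint ranges: [-2.6, 2.6], [-0.5, 2.12], [-1.47, 1.34], [0.16, 2.42], [-1.27, 4.41], [0.06, 2.06], [-2.6, 2.6]. Speed limits (rad/s): [2.22, 2.22, 2.79, 2.79, 3.14, 3.14, 3.14].

### API

Orientations are given as a unit quaternion [x, y, z, w].
In Python, from workcell import manip gives the robot as it stands.
- The arm moves only by the tool step_arm, never from a script. Its argument "motion" is a list of rows, each a list of 6 numbers: the shift along the tool's x, y, z in mm, then the turn, a rotation vector about the tool's x, y, z in degrees. A call has 1 to 20 rows; each row shifts and turns the pose as measured when the row begins, along the tool's axes as they then stand; what a row does not reach is not made up. A row lasts 1/8 s, in which the tool goes at most 62.5 mm and 10.7 degrees, less where a joint would pass 70% of its speed; a pose out of reach is approached as far as the arm can. A call with a gripper value outside its range is refused whole. "jaw" is the finger opening in mm, from 0 to 85.4, set as the call begins (left out, the last holds). The fingers move at their own pace and stop on an object; "force" is the grip in N (left out, the last holds). Time passes only in rows, so rows that do not move let the fingers close. It gives the time, the measured TCP pose, the force and the opening at its end, in the units of the state.
- manip.get_obs(): the state, without advancing time (a new reading comes with each control period).
- manip.camera(name): name is "scene" or "top" or "wrist"; returns the picture (480x640x3 uint8, blue, green, red); there is no depth.
- manip.camera_info(name): a dict with "camera_matrix" (3x3 intrinsics, pixels), "R" (3x3) and "t" (3): a world point X has camera coordinates R X + t. Camera axes: x right, y down, z forward; pixel columns grow to the right and rows downward; lengths in m; the calibration is good to about 2 mm. A picture is of the moment at which its call begins: read the wrist's pose just before it. camera_info takes no time and is no camera call; for the wrist camera it gives the pose at the moment of the call.
- manip.hand_in(): hands the job in, once; it reports no verdict.
The state is a dict: "clock": time; "joint_pos": joint angles; "joint_velocities": joint speeds; "tau": joint torques, N m; "position": TCP position; "ee_rot": TCP orientation; "ft_force": force on the tool from outside, world axes, zero at the start; "torque": the same for the moment, N m; "grip_width": opening from 0.0 (shut) to 1.0 (fully open).
Only numpy, scipy, OpenCV 4.12 (cv2) and the standard library are available. Lean on these libraries where they do the work, as an engineer would, in place of code of your own. Each camera call takes 0.05 s, during which the arm holds its last target.

### The job

Take the carrier that holds the two cobalt-blue bottles by its black handle and hang it on the conveyor rail at the yellow loading bay: with the back plate staying on your side of the rail, lift the white hook block over the front lip and lower it into the channel until it rests on the floor behind the lip, and only then let go. It should hang level and square to the rail, in line with the yellow mark; do not disturb the amber-bottle carrier or the beaker.

Things in the scene. Friction and masses are not known exactly. Their poses are not given: they have to be found in the camera images.
- blue_grip (a point): Centre of the black handle block (36 x 18 x 44) of the carrier with two cobalt-blue bottles, about 0.34 kg, balanced under it. C-shaped: 86 x 86 floor plate, underside 180 below this point; thin back plate at x -46 to -42; top arm ending in the white hook block, 24 (x) x 34, straight below the handle, its underside 52 below this point. x: away from the back plate; y: across the 18 mm; z: up
- bay: Yellow mark, 40 long, across the fixed conveyor rail (channel 460 long on end posts). Origin: middle of the channel floor, 175 above the table. x: across the rail, away from the robot; y: along it; z: up. Channel x -24 to 24; front lip 3 thick, 14 above the floor; back wall 26. Free space below. The carrier clears lip and rail with its hook block's underside 14 to 43 above the floor
- amber_grip (a point): Centre of the black handle of the other carrier: same shape, size and axes, but with two amber-brown bottles. Leave it alone. (On both carriers the arm's flat top is 22 and the bottle tops 100 below the handle's centre; both start upright on the table, up to 0.3 rad from facing away from the robot)
- beaker: Clear glass beaker, 68 in diameter, 90 high, standing beside the carriers; origin at the centre of its underside. Leave it alone

How it is judged:
On the way, in this order (a step that is already met when the one before it is completed fails the run):
1. the held carrier is raised in front of the rail, back plate on the robot's side, hook block higher than the lip (x of blue_grip in the frame of bay between -0.068 and -0.03 m and y of blue_grip in the frame of bay between -0.1 and 0.1 m and z of blue_grip in the frame of bay between 0.064 and 0.11 m and contact force between the fingers and blue above 0.5 N), for 0.05 s.
2. the held carrier's hook block is above the lip and over the channel (x of blue_grip in the frame of bay between -0.024 and 0.024 m and z of blue_grip in the frame of bay between 0.064 and 0.11 m and contact force between the fingers and blue above 0.5 N), for 0.1 s.
3. the hook block is lowered behind the lip, within 8 mm of the channel floor, while still held (x of blue_grip in the frame of bay between -0.018 and 0.018 m and z of blue_grip in the frame of bay between 0.045 and 0.06 m and contact force between the fingers and blue above 0.5 N), for 0.05 s.
At the end, for the whole second after the job is handed in: Blue carrier released, its hook block resting on the channel floor behind the lip (handle centre 47-57 mm above the floor, within 18 mm of the channel's middle line), within 22 mm of the bay's middle along the rail, tilt under 0.12 rad, within 0.21 rad of square to the rail (x of blue_grip in the frame of bay between -0.018 and 0.018 m and y of blue_grip in the frame of bay between -0.022 and 0.022 m and z of blue_grip in the frame of bay between 0.047 and 0.057 m and angle between blue_grip's own z axis and vertical below 0.12 rad and angle between the x axis of blue_grip and the x axis of bay, either way round below 0.21 rad and contact force between the fingers and blue below 0.1 N); the robot touches nothing.
It fails at once if the amber carrier is moved more than 20 mm (distance of amber_grip from where it was at the start of the episode above 0.02 m).
It fails at once if the beaker is moved more than 20 mm (distance of beaker from where it was at the start of the episode above 0.02 m).
It also fails if it takes over 38 s, if anything falls off the work surface, if the arm or the gripper's body presses on something with over 40 N, if the wrist force passes 120 N, or if a joint passes its speed limit or range.

## Working session

There is one attempt and no reset: what is moved stays moved. The work goes in short steps, Python scripts to look and compute and a tool call to move; the robot and the scene stay as the last step left them, time stands still between calls to the robot, and variables do not carry over. Pictures are saved under pics/ and viewed, and the job is handed in when it is done.

Besides the shell and the picture viewer there is one more tool, called after ">>>" as name([rows], argument=value, ...), one row to a line, values as JSON. step_arm: Moves the arm, as the interface text tells. Its arguments: {"type":"object","properties":{"motion":{"type":"array"},"jaw":{"type":"number"},"force":{"type":"number"}},"required":["motion"]}

```bash
ls; mkdir -p pics
python3 - <<'E'
from workcell import manip
import cv2
o=manip.get_obs();print(o['clock'],o['position'],o['ee_rot'],o['grip_width'])
for n in("scene","top","wrist"):
    i=manip.camera_info(n);print(n,i)
    cv2.imwrite(f'pics/a_{n}.png',manip.camera(n))
E
```

```text
pics
0.0 [0.20287435 0.59075382 0.23050082] [ 1.64642641e-01  9.86353024e-01 -7.11059218e-04 -8.99177510e-05] 1.0004917626494267
scene {'camera_matrix': array([[570.16048932,   0.        , 318.1250653 ],
       [  0.        , 570.16048932, 233.15602399],
       [  0.        ,   0.        ,   1.        ]]), 'R': array([[ 0.2865219 ,  0.95800867, -0.01116224],
       [ 0.61026001, -0.19147366, -0.76871357],
       [-0.73857154,  0.2134414 , -0.63949578]]), 't': array([-0.15344847, -0.26335382,  1.29456528])}
top {'camera_matrix': array([[445.43491426,   0.        , 317.94644412],
       [  0.        , 445.43491426, 238.04050057],
       [  0.        ,   0.        ,   1.        ]]), 'R': array([[ 0.01649586, -0.99940381,  0.03033016],
       [-0.98425968, -0.02156919, -0.1754071 ],
       [ 0.17595672, -0.02695927, -0.98402867]]), 't': array([-0.01038912,  0.56367317,  0.68345057])}
wrist {'camera_matrix': array([[359.89756429,   0.        , 316.50037255],
       [  0.        , 359.89756429, 234.89878835],
       [  0.        ,   0.        ,   1.        ]]), 'R': array([[ 0.32509186,  0.94568195, -0.00096275],
       [ 0.89864712, -0.30860557,  0.31176265],
       [ 0.29453121, -0.10221667, -0.95015952]]), 't': array([-0.62495898, -0.0406509 ,  0.37930611])}
```

View pics/a_scene.png

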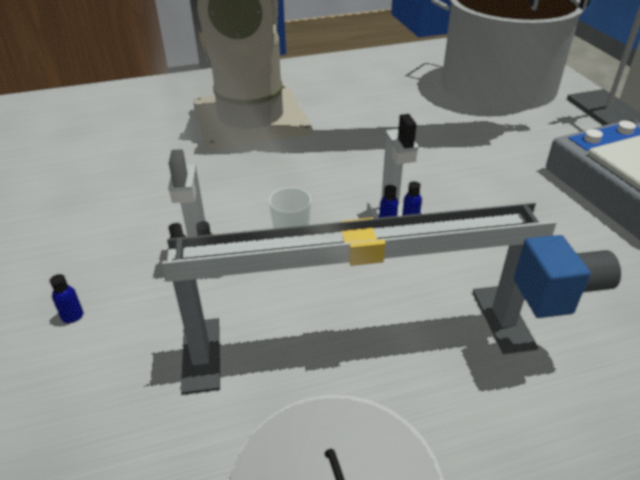

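View pics/a_top.png

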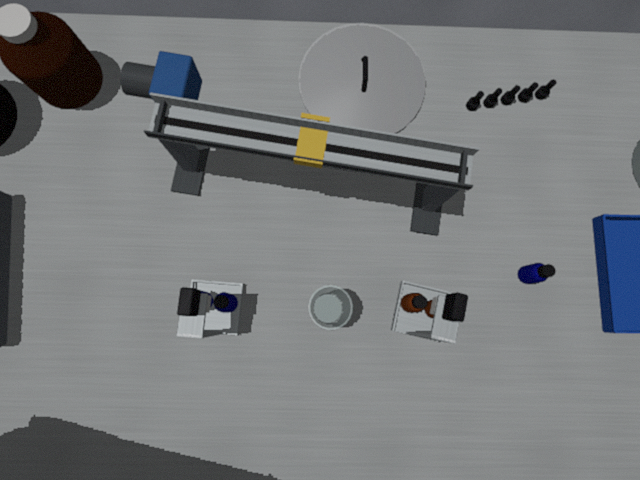

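View pics/a_wrist.png

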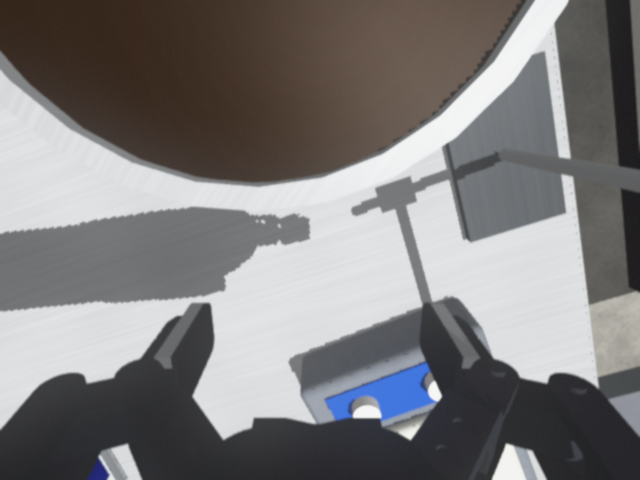

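Run:
```python
import cv2
t=cv2.imread('pics/a_top.png');s=cv2.imread('pics/a_scene.png')
c=cv2.resize(t[270:350,165:265],None,fx=8,fy=7.5,interpolation=cv2.INTER_NEAREST);c=cv2.resize(t[270:345,165:265],(800,600),interpolation=cv2.INTER_NEAREST)
cv2.imwrite('pics/b1.png',c)
cv2.imwrite('pics/b2.png',cv2.resize(t[90:202,140:290+190],(800,264),interpolation=cv2.INTER_NEAREST))
cv2.imwrite('pics/b3.png',cv2.resize(s[105:225,360:460],(500,600),interpolation=cv2.INTER_NEAREST))
```

```text
(no output)
```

View pics/b1.png

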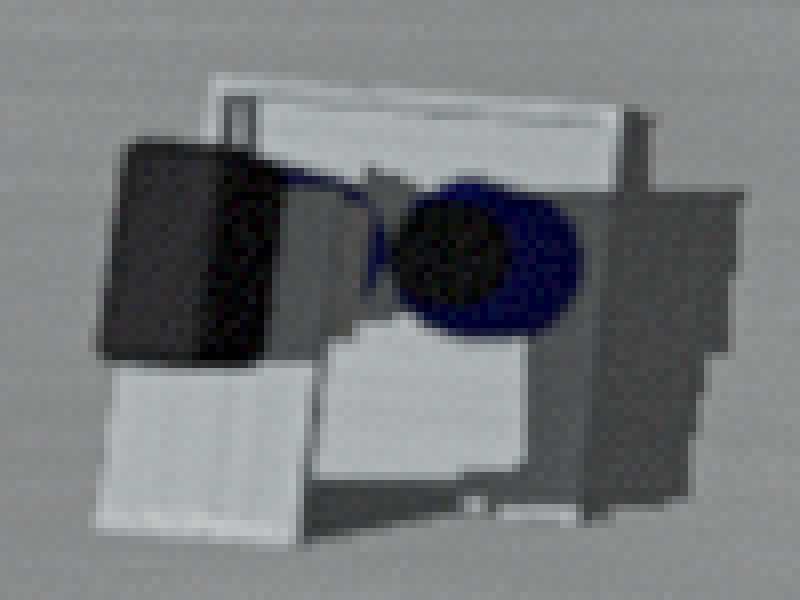

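View pics/b2.png

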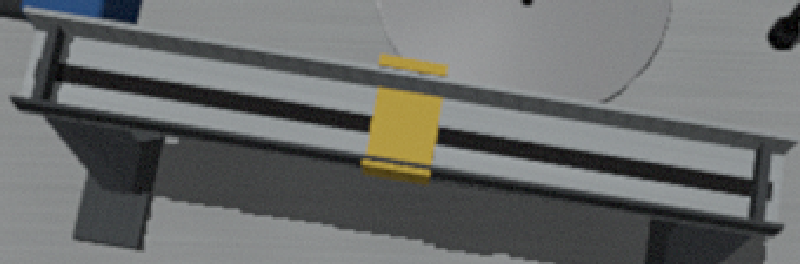

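View pics/b3.png

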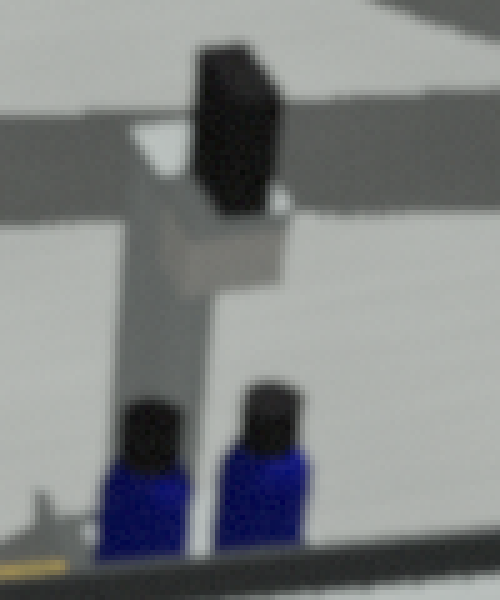

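```bash
cat > h.py <<'E'
from workcell import manip
import numpy as np, cv2
def ray(n,uv,z,info=None):
    i=info or manip.camera_info(n);K,R,t=i['camera_matrix'],i['R'],i['t']
    d=R.T@np.linalg.solve(K,[uv[0],uv[1],1]);C=-R.T@t
    return C+d*(z-C[2])/d[2]
def proj(n,X,info=None):
    i=info or manip.camera_info(n);p=i['camera_matrix']@(i['R']@np.array(X)+i['t']);return p[:2]/p[2]
E
python3 - <<'E'
from h import *
np.set_printoptions(precision=4,suppress=True)
for n in('top','scene'):
    i=manip.camera_info(n);print(n,-i['R'].T@i['t'])
P=[ray('top',(165+x/8-.5,270+y/8-.5),.202) for x,y in[(125,138),(217,148),(202,360),(102,360)]]
P=np.array(P);print(P,P.mean(0))
a=P[0]-P[3];b=P[1]-P[2];print('len',np.linalg.norm(a),np.linalg.norm(b),np.linalg.norm(P[0]-P[1]),'yaw',np.arctan2(a[1],a[0]),np.arctan2(b[1],b[0]))
# carrier arm top edges z .158
Q=np.array([ray('top',(165+x/8-.5,270+y/8-.5),.158) for x,y in[(95,528),(300,545),(318,365)]]);print('arm',Q)
# floor plate front edge (z ~0.004)
F=np.array([ray('top',(165+x/8-.5,270+y/8-.5),.004) for x,y in[(213,78),(622,110)]]);print('plate',F,np.arctan2(*(F[0]-F[1])[:2]))
# rail
s=340/800
R=lambda x,y,z:ray('top',(140+x*s-.25,90+y*s-.25),z)
l=np.array([R(15,102,.189),R(780,228,.189)]);w=np.array([R(25,10,.201),R(795,142,.201)])
for q in(l,w):
    d=q[0]-q[1];print('rail',q,np.linalg.norm(d),'ang',np.arctan2(-d[0],d[1]),q.mean(0))
y=np.array([R(367,157,.175),R(432,163,.175),R(440,97,.175),R(378,88,.175)]);print('yellow',y)
# scene
g=np.array([ray('scene',(360+x/5,105+y/5),.202) for x,y in[(200,45),(247,45),(280,88),(207,82)]]);print('scene handle top',g,g.mean(0))
for n in('top',):
    im=cv2.imread('pics/a_top.png');hsv=cv2.cvtColor(im,cv2.COLOR_BGR2HSV);m=cv2.inRange(hsv,(20,120,90),(35,255,255))
    for c in cv2.findContours(m,cv2.RETR_EXTERNAL,cv2.CHAIN_APPROX_NONE)[0]:
        print(cv2.contourArea(c),cv2.boundingRect(c),cv2.boxPoints(cv2.minAreaRect(c)))
E
```

```text
top [0.4347 0.0202 0.7717]
scene [ 1.1608 -0.1797  0.6237]
[[0.4703 0.1777 0.202 ]
 [0.469  0.1632 0.202 ]
 [0.436  0.1633 0.202 ]
 [0.4357 0.1788 0.202 ]] [0.4527 0.1708 0.202 ]
len 0.03458914877031434 0.03300775218546061 0.014568705041463516 yaw -0.03269979600403804 -0.004603201837807535
arm [[0.4082 0.1903 0.158 ]
 [0.4059 0.1561 0.158 ]
 [0.4356 0.1549 0.158 ]]
plate [[0.4957 0.2147 0.004 ]
 [0.4906 0.1275 0.004 ]] 0.05930748658094175
rail [[ 0.6798  0.2422  0.189 ]
 [ 0.6151 -0.205   0.189 ]] 0.45187253636159486 ang -0.14366693067022948 [0.6475 0.0186 0.189 ]
rail [[ 0.7314  0.2366  0.201 ]
 [ 0.6635 -0.2115  0.201 ]] 0.45322405613795014 ang -0.15049706548722966 [0.6975 0.0126 0.201 ]
yellow [[ 0.6571  0.037   0.175 ]
 [ 0.6544 -0.0019  0.175 ]
 [ 0.6965 -0.0061  0.175 ]
 [ 0.7011  0.0315  0.175 ]]
scene handle top [[0.4367 0.1635 0.202 ]
 [0.4411 0.1772 0.202 ]
 [0.469  0.1757 0.202 ]
 [0.4589 0.1564 0.202 ]] [0.4514 0.1682 0.202 ]
68.5 (293, 157, 30, 8) [[292.7027 159.7838]
 [293.2432 156.5405]
 [322.4324 161.4054]
 [321.8919 164.6487]]
761.0 (296, 127, 32, 33) [[294.3826 154.8322]
 [299.4966 125.8524]
 [328.1913 130.9161]
 [323.0772 159.896 ]]
90.0 (301, 113, 29, 9) [[300.6487 117.1081]
 [301.3784 112.7297]
 [329.1081 117.3514]
 [328.3784 121.7297]]
```

Run:
```python
import cv2
t=cv2.imread('pics/a_top.png');s=cv2.imread('pics/a_scene.png')
cv2.imwrite('pics/c1.png',cv2.resize(t[105:180,270:370],(800,600),interpolation=cv2.INTER_NEAREST))
cv2.imwrite('pics/c2.png',cv2.resize(s[195:285,310:430],(800,600),interpolation=cv2.INTER_NEAREST))
```

```text
(no output)
```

View pics/c1.png

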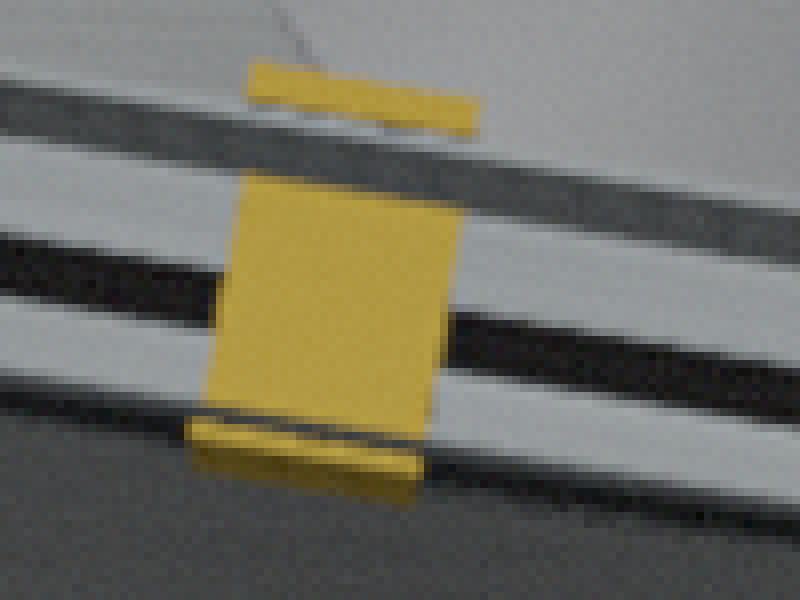

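View pics/c2.png

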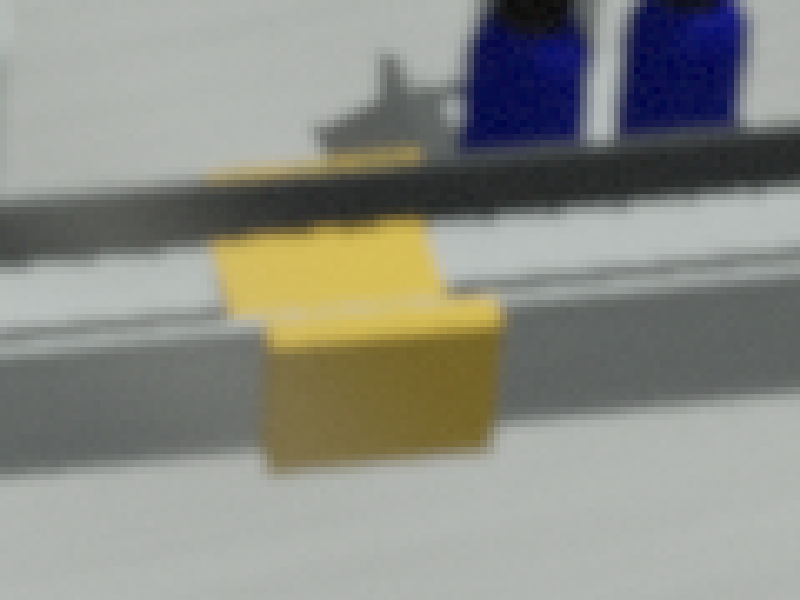

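```bash
cat >> h.py <<'E'
from scipy.spatial.transform import Rotation as Ro
def Rtool(yaw): # carrier yaw -> tool down, tool y along carrier y
    y=np.array([-np.sin(yaw),np.cos(yaw),0]);z=np.array([0,0,-1.]);return Ro.from_matrix(np.column_stack([np.cross(y,z),y,z]))
def delta(pos,yaw):
    o=manip.get_obs();r=Ro.from_quat(o['ee_rot']);T=Rtool(yaw)
    print('clock',o['clock'],'pos',np.round(o['position'],4),'w',round(o['grip_width'],3),'f',np.round(o['ft_force'],1))
    print(' rotvec deg(tool)',np.round((r.inv()*T).as_rotvec(degrees=True),2))
    d=np.array(pos)-o['position']
    print(' shift mm in current tool',np.round(r.inv().apply(d)*1e3,1),' in target tool',np.round(T.inv().apply(d)*1e3,1))
E
python3 - <<'E'
from h import *
np.set_printoptions(precision=4,suppress=True)
s=1/8
c=lambda x,y:(270+x*s-.44,105+y*s-.44)
ex=np.array([np.cos(-.147),np.sin(-.147),0]);ey=np.array([-ex[1],ex[0],0])
B=[ray('top',c(*p),.175) for p in[(245,172),(468,208),(428,445),(205,408)]]
print('back',B, 'o est',(B[0]+B[1])/2-.024*ex)
print('ang edges',np.arctan2(-(B[0]-B[1])[0],(B[0]-B[1])[1]),[np.arctan2(*(B[i]-B[j])[1::-1]) for i,j in((0,3),(1,2))])
sx=120/800;cs=lambda x,y:(310+x*sx-.42,195+y*sx-.42)
S=[ray('scene',cs(*p),z) for p,z in[((232,318),.175),((442,295),.175),((270,320),.201),((503,298),.201),((210,180),.189),((420,150),.189)]]
print('scene floor front? / wall / lip',np.array(S))
# rail edges from top image via Hough-free line: use earlier ends
delta([.452,.1695,.27],-.055)
E
```

```text
back [array([0.7027, 0.0318, 0.175 ]), array([ 0.6971, -0.008 ,  0.175 ]), array([ 0.6527, -0.0015,  0.175 ]), array([0.6585, 0.0378, 0.175 ])] o est [0.6762 0.0154 0.175 ]
ang edges -0.1401668938597675 [np.float64(-0.1342873800666041), np.float64(-0.14491505369169802)]
scene floor front? / wall / lip [[ 0.6686 -0.0047  0.175 ]
 [ 0.6739  0.0339  0.175 ]
 [ 0.6995 -0.0088  0.201 ]
 [ 0.706   0.0311  0.201 ]
 [ 0.646  -0.0016  0.189 ]
 [ 0.6492  0.0383  0.189 ]]
clock 0.15 pos [0.2029 0.5909 0.2307] w 1.003 f [ 0.3 -0.5 -0.8]
 rotvec deg(tool) [ -0.06  -0.01 -15.8 ]
 shift mm in current tool [-372.5 -317.7  -39. ]  in target tool [-271.9 -407.   -39.3]
```

>>> step_arm([
  [0,0,-20,0,0,-8],
  [0,0,-20,0,0,-8],
  [-34,-50,0,0,0,0],
  [-34,-50,0,0,0,0],
  [-34,-50,0,0,0,0],
  [-34,-50,0,0,0,0],
  [-34,-50,0,0,0,0],
  [-30,-40,0,0,0,0],
  [-20,-35,0,0,0,0],
], jaw=60)

```text
clock: 1.27
position: [0.4126, 0.248, 0.2695]
ee_rot: [0.018, 1.0, -0.002, -0.001]
ft_force: [-0.1, 0.7, 0.8]
grip_width: 0.702
```

Run:
```python
from h import *
delta([.452,.1695,.27],-.055)
i=manip.camera_info('wrist');im=manip.camera('wrist');cv2.imwrite('pics/w1.png',im);np.savez('w1.npz',**i)
print(proj('wrist',[.452,.1695,.202],i))
cv2.imwrite('pics/s1.png',manip.camera('scene'))
```

```text
clock 1.275 pos [0.4126 0.248  0.2695] w 0.702 f [-0.1  0.7  0.8]
 rotvec deg(tool) [-0.24 -0.16  1.05]
 shift mm in current tool [-42.3 -77.   -0.3]  in target tool [-43.7 -76.2  -0.5]
[199.53333485 311.40166814]
```

View pics/w1.png

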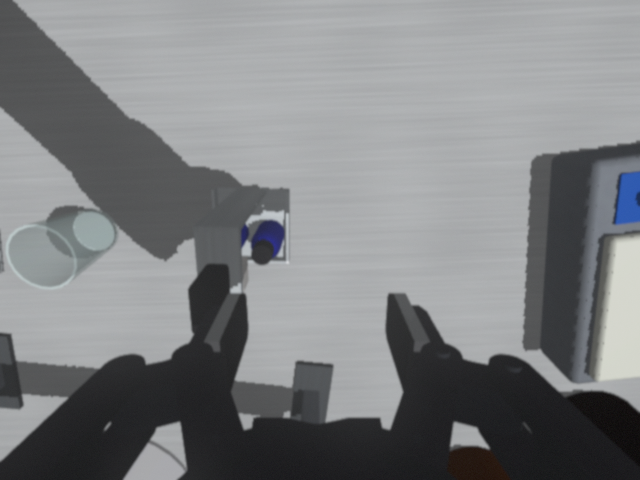

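>>> step_arm([
  [-20,-35,0,0,0,1],
  [-15,-30,0,0,0,0],
  [-8,-12,0,0,0,0],
  [-2,-3,0,0,0,0],
])

```text
clock: 1.88
position: [0.4547, 0.1632, 0.2694]
ee_rot: [0.029, 1.0, -0.002, -0.002]
ft_force: [0.0, 0.8, 0.5]
grip_width: 0.7
```

Run:
```python
from h import *
delta([.452,.1695,.27],-.055)
i=manip.camera_info('wrist');im=manip.camera('wrist');cv2.imwrite('pics/w2.png',im);np.savez('w2.npz',**i)
print(proj('wrist',[.452,.1695,.202],i),proj('wrist',[.452,.1695,.158],i))
```

```text
clock 1.875 pos [0.4547 0.1632 0.2694] w 0.7 f [0.  0.8 0.5]
 rotvec deg(tool) [-0.25 -0.18 -0.18]
 shift mm in current tool [ 3.   6.1 -0.6]  in target tool [ 3.   6.1 -0.6]
[326.23052989 246.92168233] [324.94509898 226.53869265]
```

View pics/w2.png

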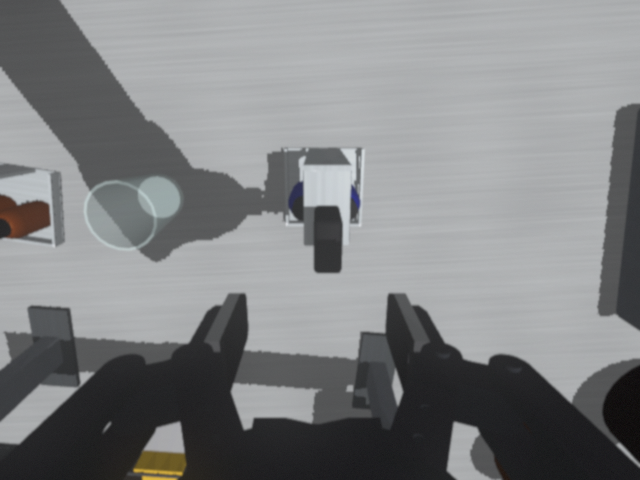

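Run:
```python
import cv2
t=cv2.imread('pics/w2.png')
cv2.imwrite('pics/w2c.png',cv2.resize(t[140:284,270:390],(500,600),interpolation=cv2.INTER_NEAREST))
```

```text
(no output)
```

View pics/w2c.png

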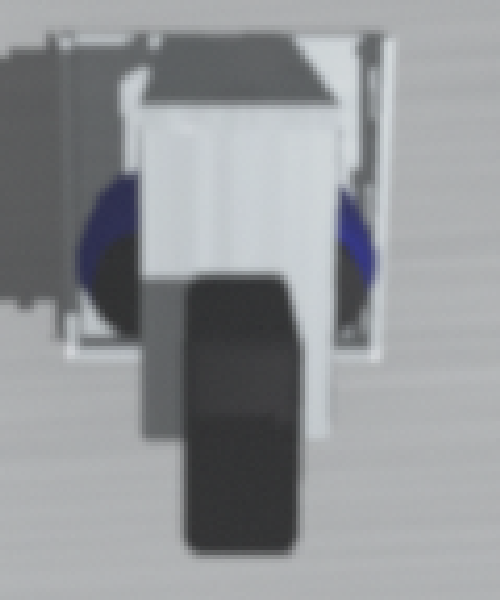

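>>> step_arm([
  [3,7,10,0,0,0],
  [0,0,25,0,0,0],
  [0,0,25,0,0,0],
  [0,0,25,0,0,0],
  [0,0,12,0,0,0],
  [0,0,4,0,0,0],
])

```text
clock: 2.68
position: [0.4474, 0.1793, 0.1627]
ee_rot: [0.023, 1.0, -0.002, -0.003]
ft_force: [-0.0, 0.5, -0.0]
grip_width: 0.704
```

Run:
```python
from h import *
delta([.452,.1705,.166],-.057)
i=manip.camera_info('wrist');im=manip.camera('wrist');cv2.imwrite('pics/w3.png',im)
```

```text
clock 2.675 pos [0.4474 0.1793 0.1627] w 0.704 f [-0.   0.5 -0. ]
 rotvec deg(tool) [-0.21 -0.3   0.62]
 shift mm in current tool [-5.  -8.6 -3.3]  in target tool [-5.1 -8.5 -3.3]
```

View pics/w3.png

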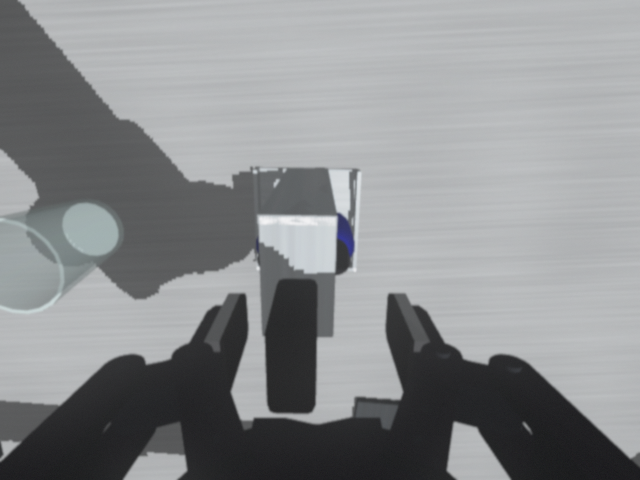

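>>> step_arm([
  [-5,-8,-3,0,0,0.6],
  [0,0,0,0,0,0],
])

```text
clock: 2.98
position: [0.453, 0.1709, 0.1671]
ee_rot: [0.029, 1.0, -0.001, -0.002]
ft_force: [0.5, -0.2, -0.3]
grip_width: 0.702
```

Run:
```python
from h import *
delta([.452,.1705,.166],-.057)
```

```text
clock 2.975 pos [0.453  0.1709 0.1671] w 0.702 f [ 0.5 -0.2 -0.3]
 rotvec deg(tool) [-0.15 -0.2  -0.02]
 shift mm in current tool [ 1.  -0.4  1.1]  in target tool [ 1.  -0.4  1.1]
```

Well aligned. Closing.

>>> step_arm([
  [1,0,1,0,0,0],
  [0,0,0,0,0,0],
  [0,0,0,0,0,0],
  [0,0,0,0,0,0],
  [0,0,0,0,0,0],
  [0,0,0,0,0,0],
], jaw=5, force=60)

```text
clock: 3.72
position: [0.4525, 0.1709, 0.167]
ee_rot: [0.029, 1.0, -0.001, -0.001]
ft_force: [-0.3, -0.0, 0.1]
grip_width: 0.201
```

Run:
```python
from h import *
delta([.452,.1705,.166],-.057)
i=manip.camera_info('wrist');im=manip.camera('wrist');cv2.imwrite('pics/w4.png',im)
```

```text
clock 3.725 pos [0.4525 0.1709 0.167 ] w 0.201 f [-0.3 -0.   0.1]
 rotvec deg(tool) [-0.1  -0.12 -0.06]
 shift mm in current tool [ 0.5 -0.4  1. ]  in target tool [ 0.5 -0.4  1. ]
```

View pics/w4.png

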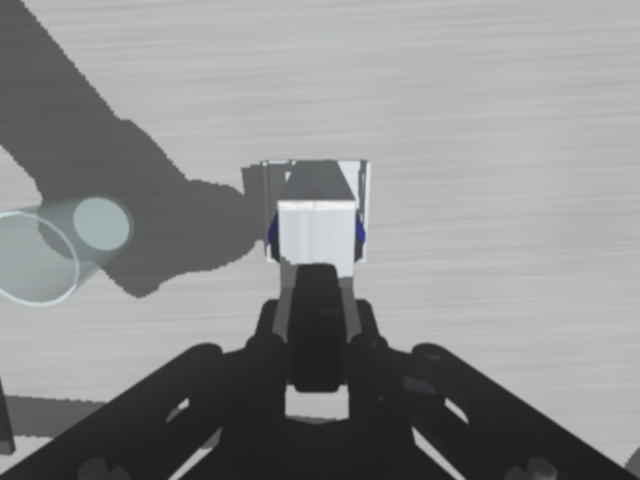

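>>> step_arm([
  [0,0,-8,0,0,0],
  [0,0,-15,0,0,0],
  [0,0,-20,0,0,0],
  [0,0,-20,0,0,0],
  [0,0,-10,0,0,0],
  [0,0,0,0,0,0],
])

```text
clock: 4.53
position: [0.4519, 0.171, 0.2444]
ee_rot: [0.029, 1.0, -0.001, -0.002]
ft_force: [0.3, -0.8, -4.1]
grip_width: 0.205
```

Run:
```python
from h import *
delta([.6255,.0222,.240],-.145)
i=manip.camera_info('wrist');im=manip.camera('wrist');cv2.imwrite('pics/w5.png',im)
cv2.imwrite('pics/s5.png',manip.camera('scene'))
print(ray('top',(330,306),.0))
```

```text
clock 4.525 pos [0.4519 0.171  0.2444] w 0.205 f [ 0.3 -0.8 -4.1]
 rotvec deg(tool) [-0.13 -0.19  5.01]
 shift mm in current tool [-181.9 -138.6    4.1]  in target tool [-193.3 -122.2    4.4]
[ 0.45476127 -0.02357832  0.        ]
```

View pics/s5.png

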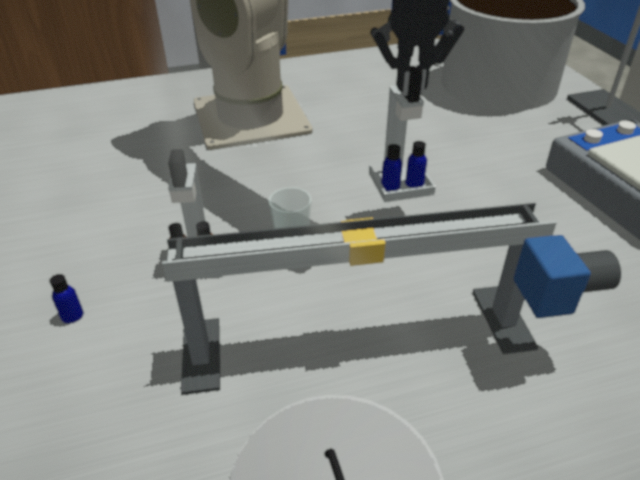

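>>> step_arm([
  [-8,-6,0,0,0,0],
  [-15,-10,0,0,0,0],
  [-20,-12,0,0,0,1],
  [-20,-12,0,0,0,1],
  [-20,-12,0,0,0,1],
  [-20,-12,0,0,0,1],
  [-20,-12,0,0,0,1],
  [-20,-12,0,0,0,0],
  [-15,-12,0,0,0,0],
  [-8,-6,0,0,0,0],
  [0,0,0,0,0,0],
])

```text
clock: 6.0
position: [0.6154, 0.0357, 0.2379]
ee_rot: [0.078, 0.997, -0.005, -0.005]
ft_force: [-0.9, 0.6, -3.9]
grip_width: 0.203
```

Run:
```python
from h import *
delta([.6255,.0222,.240],-.145)
i=manip.camera_info('wrist');im=manip.camera('wrist');cv2.imwrite('pics/w6.png',im)
cv2.imwrite('pics/s6.png',manip.camera('scene'))
```

```text
clock 6.0 pos [0.6154 0.0357 0.2379] w 0.203 f [-0.9  0.6 -3.9]
 rotvec deg(tool) [-0.61 -0.48 -0.65]
 shift mm in current tool [-12.1 -11.8  -2. ]  in target tool [-11.9 -11.9  -2.1]
```

View pics/s6.png

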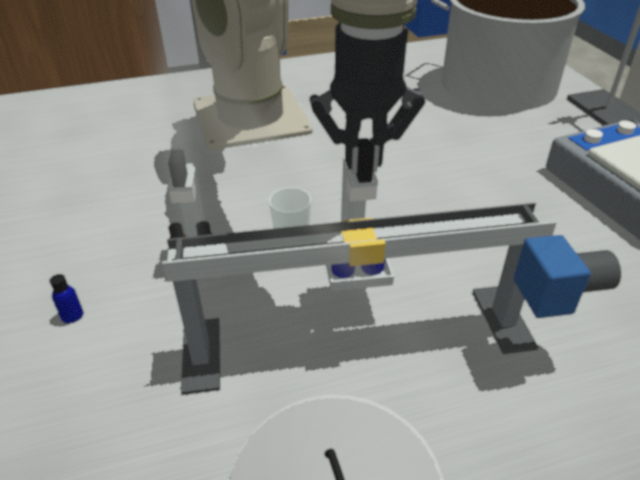

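View pics/w6.png

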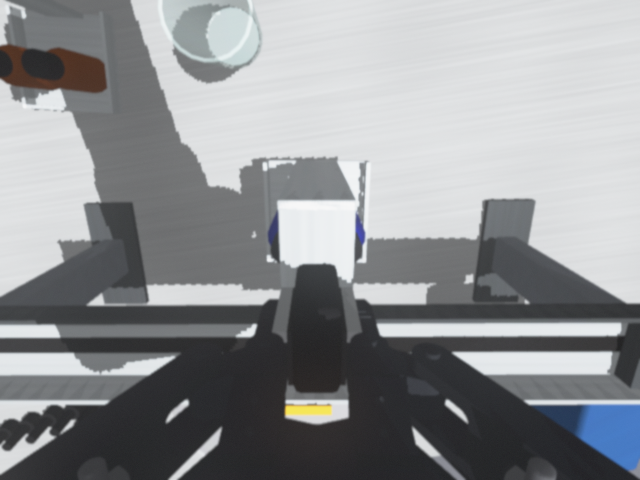

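>>> step_arm([
  [-10,-12,-4,-0.6,-0.5,0],
  [0,0,0,0,0,0],
  [-10,0,0,0,0,0],
  [-15,0,0,0,0,0],
  [-12,0,0,0,0,0],
  [-8,0,0,0,0,0],
  [0,0,0,0,0,0],
])

```text
clock: 6.98
position: [0.6704, 0.0179, 0.2429]
ee_rot: [0.076, 0.997, 0.001, 0.001]
ft_force: [0.1, -0.2, -3.0]
grip_width: 0.2
```

Run:
```python
from h import *
delta([.675,.015,.240],-.15)
cv2.imwrite('pics/w7.png',manip.camera('wrist'))
cv2.imwrite('pics/s7.png',manip.camera('scene'))
cv2.imwrite('pics/t7.png',manip.camera('top'))
s=cv2.imread('pics/s7.png');cv2.imwrite('pics/s7c.png',cv2.resize(s[100:300,250:490],(720,600),interpolation=cv2.INTER_CUBIC))
```

```text
clock 6.975 pos [0.6704 0.0179 0.2429] w 0.2 f [ 0.1 -0.2 -3. ]
 rotvec deg(tool) [ 0.18  0.09 -0.07]
 shift mm in current tool [-5.  -2.2  2.9]  in target tool [-5.  -2.2  2.9]
```

View pics/s7c.png

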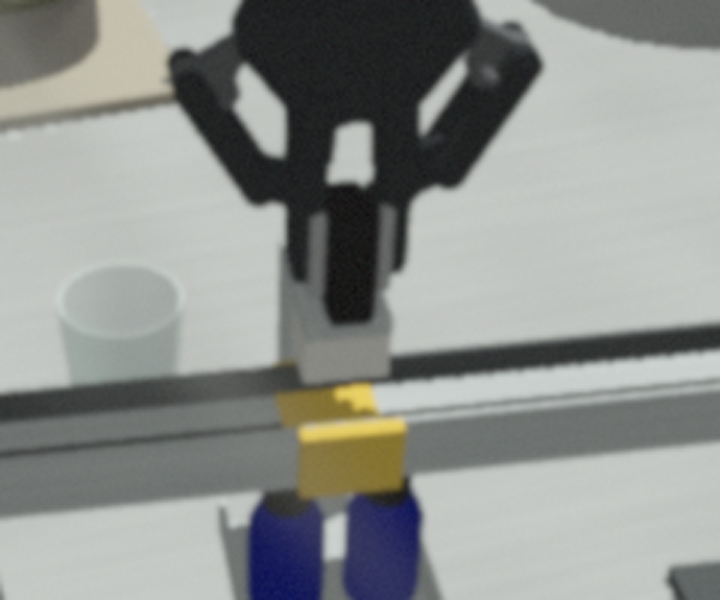

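View pics/t7.png

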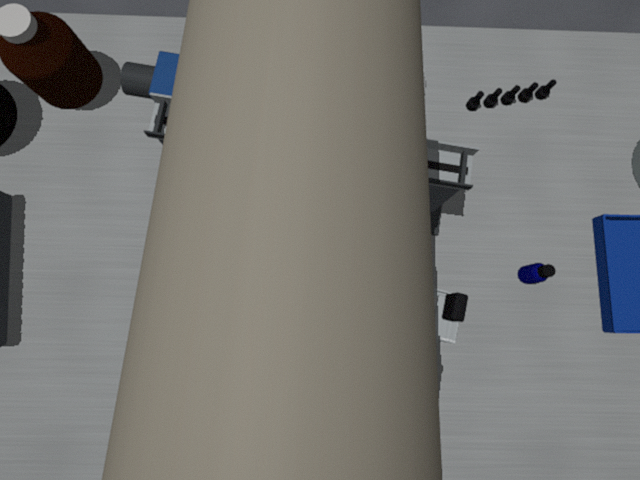

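View pics/w7.png

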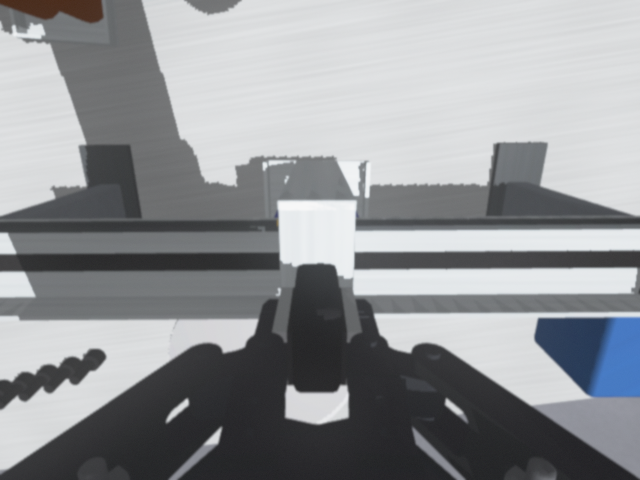

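Run:
```python
from h import *
ex=np.array([np.cos(.15),-np.sin(.15),0]);ey=np.array([-ex[1],ex[0],0])
o=manip.get_obs();h=o['position']+[0,0,.013]
for s in(-1,1):print(proj('scene',h+.012*ex+s*.017*ey-[0,0,.052]))
z=h[2]-.052
P=(ray('scene',(350,226.7),z)+ray('scene',(379.3,226),z))/2-.012*ex
print('seen handle xy',P,'tcp',o['position'])
d=P-np.array([.675,.015,0]);print('bay',d@ex,d@ey)
```

```text
[351.09456543 228.14378426]
[379.75658842 225.31200932]
seen handle xy [0.66884015 0.01736888 0.20424222] tcp [0.66977146 0.01802617 0.24324222]
bay -0.006444677438626859 0.0014217620378827503
```

>>> step_arm([
  [-6,-2,0,0,0,0],
  [0,0,0,0,0,0],
  [0,0,8,0,0,0],
  [0,0,8,0,0,0],
  [0,0,5,0,0,0],
  [0,0,2,0,0,0],
  [0,0,0,0,0,0],
])

```text
clock: 8.0
position: [0.675, 0.0154, 0.2184]
ee_rot: [0.075, 0.997, 0.002, 0.0]
ft_force: [0.7, -0.7, -3.4]
grip_width: 0.2
```

Run:
```python
from h import *
delta([.675,.015,.214],-.15)
```

```text
clock 8.0 pos [0.675  0.0154 0.2184] w 0.2 f [ 0.7 -0.7 -3.4]
 rotvec deg(tool) [ 0.22  0.04 -0.04]
 shift mm in current tool [-0.1 -0.4  4.4]  in target tool [-0.1 -0.4  4.4]
```

>>> step_arm([
  [0,0,2,0,0,0],
  [0,0,1,0,0,0],
  [0,0,1,0,0,0],
  [0,0,1,0,0,0],
  [0,0,0,0,0,0],
])

```text
clock: 8.62
position: [0.6755, 0.0153, 0.2141]
ee_rot: [0.075, 0.997, 0.002, 0.001]
ft_force: [0.6, -0.6, -4.3]
grip_width: 0.203
```

Run:
```python
from h import *
delta([.675,.015,.214],-.15)
s=manip.camera('scene');cv2.imwrite('pics/s8c.png',cv2.resize(s[100:300,250:490],(720,600),interpolation=cv2.INTER_CUBIC))
```

```text
clock 8.625 pos [0.6755 0.0153 0.2141] w 0.203 f [ 0.6 -0.6 -4.3]
 rotvec deg(tool) [ 0.24  0.13 -0.04]
 shift mm in current tool [ 0.4 -0.4  0.1]  in target tool [ 0.4 -0.4  0.1]
```

View pics/s8c.png

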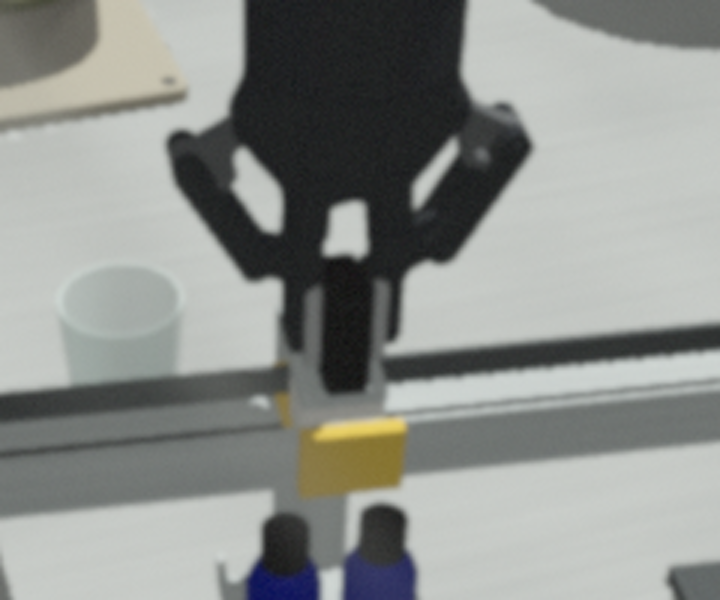

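>>> step_arm([
  [0,0,1,0,0,0],
  [0,0,1,0,0,0],
  [0,0,0,0,0,0],
])

```text
clock: 9.05
position: [0.6756, 0.0153, 0.2141]
ee_rot: [0.075, 0.997, 0.002, 0.002]
ft_force: [-0.1, -0.5, -3.5]
grip_width: 0.204
```

>>> step_arm([
  [0,0,2,0,0,0],
  [0,0,2,0,0,0],
  [0,0,2,0,0,0],
])

```text
clock: 9.43
position: [0.6759, 0.0153, 0.214]
ee_rot: [0.075, 0.997, 0.003, 0.004]
ft_force: [-8.1, 0.8, 12.3]
grip_width: 0.202
```

>>> step_arm([
  [0,0,0,0,0,0],
  [0,0,-0.5,0,0,0],
  [0,0,0,0,0,0],
])

```text
clock: 9.8
position: [0.676, 0.0153, 0.2141]
ee_rot: [0.075, 0.997, 0.003, 0.004]
ft_force: [-1.8, 0.1, 0.9]
grip_width: 0.199
```

Run:
```python
from h import *
delta([.675,.015,.214],-.15)
cv2.imwrite('pics/w9.png',manip.camera('wrist'))
```

```text
clock 9.8 pos [0.676  0.0153 0.2141] w 0.199 f [-1.8  0.1  0.9]
 rotvec deg(tool) [ 0.41  0.4  -0.05]
 shift mm in current tool [ 0.9 -0.4  0.1]  in target tool [ 0.9 -0.4  0.1]
```

View pics/w9.png

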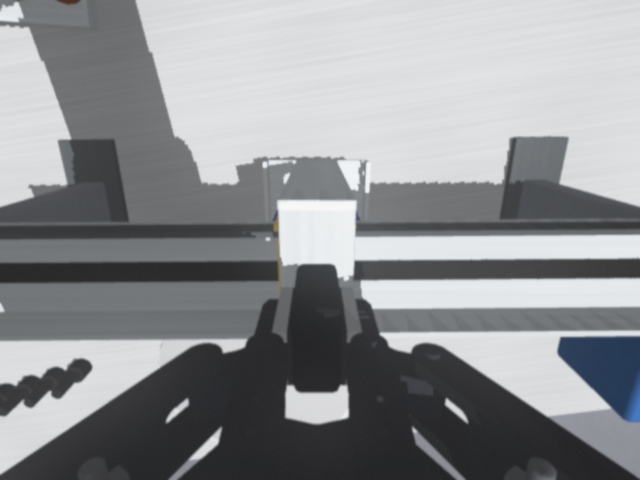

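>>> step_arm([
  [0,0,0,0,0,0],
  [0,0,0,0,0,0],
  [0,0,0,0,0,0],
  [0,0,0,0,0,0],
], jaw=60)

```text
clock: 10.35
position: [0.6765, 0.0153, 0.2147]
ee_rot: [0.075, 0.997, 0.003, 0.005]
ft_force: [0.1, -0.6, -0.8]
grip_width: 0.704
```

Run:
```python
from h import *
delta([.675,.015,.30],-.15)
cv2.imwrite('pics/w10.png',manip.camera('wrist'))
```

```text
clock 10.35 pos [0.6765 0.0153 0.2147] w 0.704 f [ 0.1 -0.6 -0.8]
 rotvec deg(tool) [ 0.42  0.49 -0.05]
 shift mm in current tool [  0.8   0.1 -85.4]  in target tool [  1.5  -0.5 -85.3]
```

View pics/w10.png

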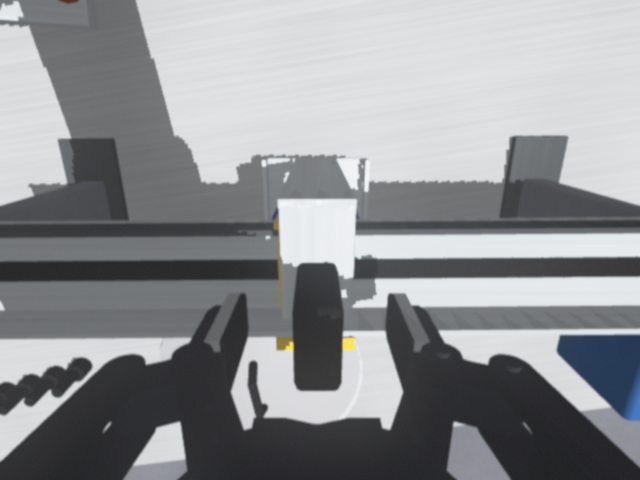

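Released cleanly and still hanging straight; the yellow mark (277–355, 343) is centred on the handle (≈318). I'll retreat upward and then back.

>>> step_arm([
  [0,0,-15,0,0,0],
  [0,0,-25,0,0,0],
  [0,0,-30,0,0,0],
  [0,0,-30,0,0,0],
  [20,0,-20,0,0,0],
  [40,0,0,0,0,0],
  [40,0,0,0,0,0],
  [40,0,0,0,0,0],
  [40,30,0,0,0,0],
  [40,40,0,0,0,0],
  [20,40,0,0,0,0],
  [0,40,0,0,0,0],
  [0,40,0,0,0,0],
  [0,40,0,0,0,0],
  [0,0,0,0,0,0],
])

```text
clock: 12.28
position: [0.4679, 0.2831, 0.3564]
ee_rot: [0.078, 0.997, 0.008, 0.013]
ft_force: [0.1, -0.5, -0.2]
grip_width: 0.706
```

Run:
```python
from h import *
delta([.675,.015,.30],-.15)
s=manip.camera('scene');t=manip.camera('top')
cv2.imwrite('pics/s11.png',s);cv2.imwrite('pics/t11.png',t)
cv2.imwrite('pics/t11c.png',cv2.resize(t[90:202,240:390],(800,597),interpolation=cv2.INTER_NEAREST))
```

```text
clock 12.275 pos [0.4679 0.2831 0.3564] w 0.706 f [ 0.1 -0.5 -0.2]
 rotvec deg(tool) [ 1.06  1.46 -0.33]
 shift mm in current tool [-244.8 -233.8   58.3]  in target tool [-244.9 -234.2   56.4]
```

View pics/s11.png

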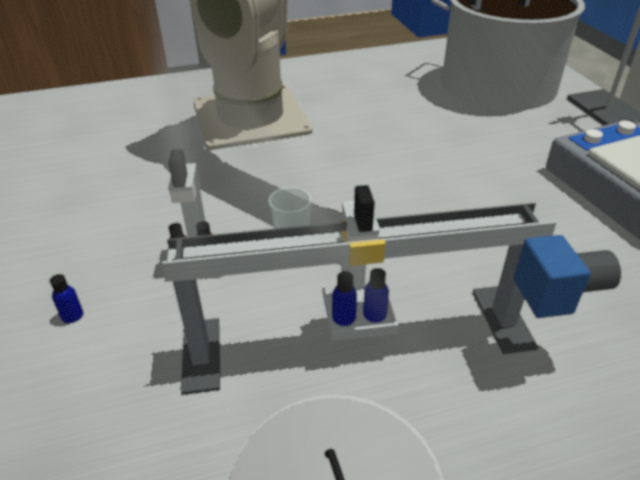

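View pics/t11c.png

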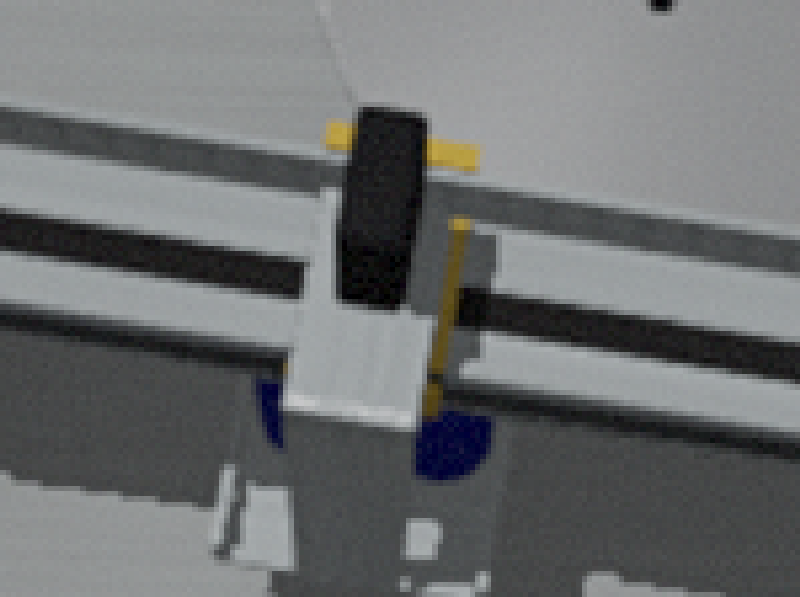

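View pics/t11.png

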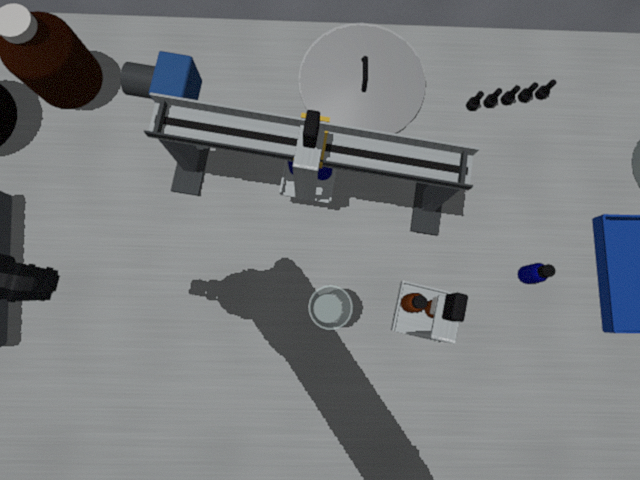

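Run:
```python
from h import *
P=np.array([ray('top',(240+x/5.333-.4,90+y/5.333-.4),.249) for x,y in[(358,108),(427,113),(414,253),(343,245)]])
c=P.mean(0);ex=np.array([np.cos(.147),-np.sin(.147),0]);ey=np.array([-ex[1],ex[0],0]);d=c-[.675,.015,0]
print(c,'bay',d@ex,d@ey,'yaw',[np.arctan2(*(P[i]-P[j])[1::-1]) for i,j in((0,3),(1,2))])
# amber & beaker shift before/after
a=cv2.imread('pics/a_scene.png');b=cv2.imread('pics/s11.png');print('scene diff amber',cv2.absdiff(a,b)[140:230,160:185].mean(),'beaker',cv2.absdiff(a,b)[185:222,265:315].mean())
print(np.abs(manip.get_obs()['joint_velocities']).max())
```

```text
[0.6737035 0.0158474 0.249    ] bay -0.0014066382169835776 0.00064835789210995 yaw [np.float64(-0.08085095571684693), np.float64(-0.07065129147972779)]
scene diff amber 16.84237037037037 beaker 28.352792792792794
0.017613767829974168
```

Run:
```python
from workcell import manip
manip.hand_in()
```

```text
the job is handed in; nothing more can be done
```

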